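# Back off the knurled lock screw two turns and slide the card shutter open

## Task

Open the card bay of the antenna unit without gripping or lifting anything. Roll a shut fingertip along the knurled rim of the big lock screw, anticlockwise seen from above, until the line on its head has come round to the white mark on the deck for the second time from now (two full turns out from tight, no further), then push the aluminium shutter by its upright lip, away from the screw, fully open. Then take the fingers clear, leaving the screw at the mark and the loose things around undisturbed.

Things in the scene. Friction and masses are not known exactly. Their poses are not given: they have to be found in the camera images.
- unit: dark steel antenna unit, fixed box 240 (x) x 330 (y) x 50 mm high, origin under its centre; z up, -x its vented front, roughly towards the robot. Six fixed aerials 85 mm tall stand on the deck along x = +100 mm. The lock screw's axis is at (-30, +85) mm, a smooth brass earth post (24 mm across, 14 high) at (-95, -135). Two rails 9 mm high run along y at x = -71 and +11 from y = -145 to +45.
- screw_mid (a point): centre of the lock screw's head, on its vertical axis, half-way up its knurled rim; 67 mm above the table when tight, climbing 3 mm a turn. The steel head is 45 mm across over 20 upright ridges 3 mm deep; the rim reaches 9 mm above and below this point, the top is 2 mm higher. Within 70 mm of the axis nothing else stands higher than the rim's lower edge.
- screw (a joint): angle of the lock screw, rad: 0 tight, growing anticlockwise seen from above (loosening); 12.57 = two full turns. At 0 and each full turn the black line near the edge of its top (7 to 18 mm out) points at the white deck mark. Starts 0.25 to 1.1 past it; end stop at 18.5. Turns with about 1.5 N along the rim and stays where left. Its pin locks the shutter until about 1.5 turns.
- index_mark (a point): middle of the white reference mark on the deck, a line 18 x 4 mm pointing at the screw's axis, 37 mm from that axis in the unit's +x direction
- lip (a point): centre of the shutter's upright lip, an aluminium bar 55 mm long (unit's x), 6 mm thick (unit's y), 16 mm high, on the middle of the shutter plate. Lip's top 73 mm above the table, plate's top 57 mm. Closed, it is 95 mm from the screw's axis towards the unit's -y.
- shutter (a joint): how far the shutter has slid open, m: 0 closed, 0.060 fully open at its end stop; it opens along the unit's -y, away from the screw. Friction about 2 N; stays where it is left.
- card_case: white plastic card case 60 x 40 x 14 mm, loose on the unit's deck; origin under its centre. Leave alone.
- spare_screw: small spare knurled steel screw, head 26 mm across and 12 mm high, standing on its head on the deck, loose; origin under its centre. Leave alone.
- magnet_aerial: black aerial on a round magnet foot (48 mm across, 105 mm high), loose on the table; origin under its centre. Leave alone.
- spares_jar: jar 52 mm across, 65 mm high, loose on the table; origin under its centre. Leave alone.
- screwdriver: screwdriver 170 mm long lying on the table. Leave alone.
- parts_tray: open grey plastic tray 120 x 160 x 35 mm on the table; origin under its centre. Leave alone.
- spray_can: spray can 52 mm across, 140 mm high on the table; origin under its centre. Leave alone.

How it is judged:
By the outcome, as a careful person would: the job done as asked, in the order asked, and still so for the second after the job is handed in, with the robot touching nothing.
It also fails if it takes over 51 s, if anything falls off the work surface, if the arm or the gripper's body presses on something with over 40 N, if the wrist force passes 120 N, or if a joint passes its speed limit or range.

## Robot

A 7-joint arm with a two-finger parallel gripper is mounted at the origin on the work surface. World frame = base frame: x ahead of the robot, y to its left, z up, the work surface at z = 0. Lengths are in mm, angles in rad, forces in N, time in s.
With the tool pointing down it reaches from about 375 to 925 mm from the base axis. Payload 3.1 kg.
Tool frame: the origin (TCP) lies at the very end of the fingers, on their centre line; the grasp point (between the pads) lies 19 mm behind it (ctrl.grip_point_offset is the distance from the TCP to the grasp point, in mm); x points along the fingers, y is the direction in which the jaws open and shut, and the axes are right-handed (so a half turn about x gives the same grasp; the last joint's range is limited). The gripper opens to 85 mm and grips with 20 to 120 N. Pads are 22 mm wide; open, the fingers measure 114 mm over their backs; the gripper's body (76 mm by 85 mm) begins 54 mm behind the grasp point. The pads swing forward as they close: fully open they stand 13 mm farther back than shut.
Start: joints at [1.11, 0.383, 0.044, 1.598, -0.018, 1.161, -0.05], TCP at [230.7, -607.685, 231.269] pointing down, gripper open.
Joint ranges: [-2.61, 2.61], [-0.41, 2.15], [-1.48, 1.57], [0, 2.5], [-1.57, 4.71], [0.05, 1.97], [-2.85, 2.85]. Speed limits (rad/s): [2.79, 2.79, 3.14, 3.14, 3.14, 3.14, 3.14].

## Interface

Orientations are given as a rotation vector (axis times angle).
In Python, from station import ctrl, imaging, models gives the robot as it stands.
- The arm moves only by the tool apply_moves, never from a script. Its argument "plan" is one flat list of numbers, 7 for each row, row after row: the shift along the tool's x, y, z each as a share of 200 mm, from -1 to 1, then the turn, a rotation vector about the tool's x, y, z each as a share of 45 degrees, from -1 to 1, then the gripper command: -1 is shut, 1 is fully open, values between are in proportion. In form: [dx, dy, dz, wx, wy, wz, jaw, dx, dy, dz, wx, wy, wz, jaw, ...]. A call has 1 to 8 rows; each row is the pose to reach, as a shift and turn from the pose measured when the call began, along the tool's axes at that moment; what a row does not reach only later rows make up. A row lasts 1/12 s, in which the tool goes at most 41.7 mm and 7.16 degrees, less where a joint would pass 70% of its speed; a pose out of reach is approached as far as the arm can. A call with a number of a shift or a turn outside -1 to 1 is refused whole. A call with a gripper value outside its range is refused whole. The fingers move at their own pace and stop on an object; the grip force is fixed at half the most. Time passes only in rows, so rows that repeat a pose let the fingers close. It gives the time, the measured TCP pose, the force and the opening at its end, in the units of the state.
- ctrl.observe(): the state, without advancing time (a new reading comes with each control period).
- imaging.snapshot(name): name is "side" or "top" or "wrist"; returns the picture (400x640x3 uint8, red, green, blue); there is no depth.
- imaging.get_calibration(name): a dict with "fx", "fy", "cx", "cy" (pixels), "extrinsics" (4x4, takes a point from camera to world coordinates). Camera axes: x right, y down, z forward; pixel columns grow to the right and rows downward; lengths in mm; the calibration is good to about 2 mm. A picture is of the moment at which its call begins: read the wrist's pose just before it. get_calibration takes no time and is no camera call; for the wrist camera it gives the pose at the moment of the call.
- ctrl.finish_job(): hands the job in, once; it reports no verdict.
Trained networks look in the newest picture that a camera, given by its name, has taken for a name from the list of things; names that differ only in an ending like _2 or _b are one class to them, and where a whole thing is asked for, a point or a joint stands for the part that bears it (a point fixed in the world has none). Each returns a list of dicts, best first, with "score" (0 to 1); they miss things now and then, are a little off and sometimes report something else, mostly with a low value. They report only what shows in the picture. A call takes as long as a camera call.
- models.spot_in(target, camera): "location" ([x, y, z] in mm, in world coordinates, good to about 4 mm: the middle of the surface that is visible of it).
The state is a dict: "t": time; "joints": joint angles; "joint_velocities": joint speeds; "effort": joint torques, N m; "eef_pos": TCP position; "eef_rot": TCP orientation; "force": force on the tool from outside, world axes, zero at the start; "torque": the same for the moment, N m; "opening": finger opening in mm.
Only numpy, scipy, OpenCV 4.12 (cv2) and the standard library are available. Lean on these libraries where they do the work, as an engineer would, in place of code of your own. Each camera call takes 0.05 s, during which the arm holds its last target.

## Working session

There is one attempt and no reset: what is moved stays moved. The work goes in short steps, Python scripts to look and compute and a tool call to move; the robot and the scene stay as the last step left them, time stands still between calls to the robot, and variables do not carry over. Pictures are saved under pics/ and viewed, and the job is handed in when it is done.

Besides the shell and the picture viewer there is one more tool, called as name(argument=value, ...), one argument or row to a line, values as JSON. apply_moves: Moves the arm, as the interface text tells. Shift numbers are shares of 200 mm and turn numbers shares of 45 degrees, none past 1 either way. Its arguments: {"type":"object","properties":{"plan":{"type":"array","items":{"type":"number","minimum":-1,"maximum":1}}},"required":["plan"]}

```bash
ls; mkdir -p pics
python3 - <<'E'
from station import ctrl, imaging, models
import cv2, numpy as np
s=ctrl.observe(); print(s)
for n in ["side","top","wrist"]:
    im=imaging.snapshot(n); cv2.imwrite(f"pics/{n}0.png",im[:,:,::-1]); c=imaging.get_calibration(n)
    print(n,c)
for t in ["unit","screw_mid","index_mark","lip","card_case","spare_screw"]:
    for n in ["top","side"]:
        print(t,n,[(np.round(d["location"],1).tolist(),round(d["score"],2)) for d in models.spot_in(t,n)][:2])
print(ctrl.observe()["t"])
E
```

```text
pics
{'t': 0.0, 'joints': array([ 1.11017451,  0.38382888,  0.0438195 ,  1.599572  , -0.01788159,
        1.16116519, -0.04993072]), 'joint_velocities': array([-2.07572166e-05, -6.52751482e-04, -1.58986662e-03,  5.12249919e-04,
        1.02873828e-03,  5.19878606e-04, -6.40283955e-04]), 'effort': array([-6.88183445e-05, -4.33455563e+01,  1.02456886e+00, -2.49513692e+01,
        1.06250035e-02,  1.14465636e-02,  8.87636332e-06]), 'eef_pos': array([ 230.36268378, -606.81611448,  229.89177848]), 'eef_rot': array([ 2.02392951,  0.37401385, -2.02519015]), 'force': array([-0.10436413,  0.58911933, -0.07670134]), 'torque': array([-0.00510835, -0.01934216, -0.03085953]), 'opening': 85.77752126252717}
side {'fx': 366.70670944526216, 'fy': 366.70670944526216, 'cx': 320.8538058963912, 'cy': 199.88362465185887, 'extrinsics': array([[-9.54603935e-01, -2.17771523e-01,  2.03240969e-01,
         3.42930372e+02],
       [-2.97457444e-01,  7.33147793e-01, -6.11566335e-01,
         5.30688827e+02],
       [-1.58239358e-02, -6.44259169e-01, -7.64643529e-01,
         7.99290381e+02],
       [ 0.00000000e
[... 833 characters left out ...]
1278996e-03,  2.62044089e-01, -9.65054200e-01,
         3.73171371e+02],
       [ 0.00000000e+00,  0.00000000e+00,  0.00000000e+00,
         1.00000000e+00]])}
unit top []
unit side [([547.4, -14.1, 53.8], 0.71)]
screw_mid top [([557.4, 32.0, 77.8], 0.57)]
screw_mid side []
index_mark top [([546.0, -53.6, 45.0], 0.94)]
index_mark side [([549.2, -11.1, 48.9], 0.81)]
lip top [([529.7, -48.2, 56.4], 0.88)]
lip side [([532.5, -45.8, 58.8], 0.85), ([573.2, -146.7, 65.9], 0.22)]
card_case top [([575.1, -154.6, 63.3], 0.56)]
card_case side [([574.6, -146.3, 64.4], 0.58)]
spare_screw top [([451.9, -55.9, 67.5], 0.43), ([530.2, -46.2, 59.8], 0.16)]
spare_screw side [([459.0, -58.3, 62.5], 0.66)]
0.75
```

Run:
```python
import cv2
im=cv2.imread("pics/top0.png"); cv2.imwrite("pics/top0c.png",cv2.resize(im[60:260,200:440],None,fx=3.2,fy=3,interpolation=cv2.INTER_CUBIC)[:600,:800])
im=cv2.imread("pics/side0.png"); cv2.imwrite("pics/side0c.png",cv2.resize(im[130:330,120:380],None,fx=3,fy=3,interpolation=cv2.INTER_CUBIC))
```

```text
(no output)
```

View pics/top0.png

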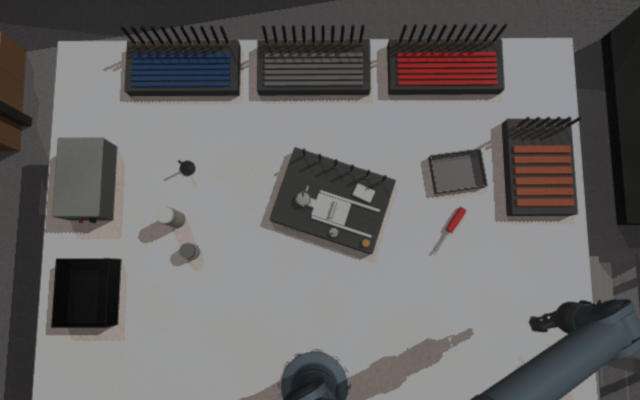

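View pics/side0.png

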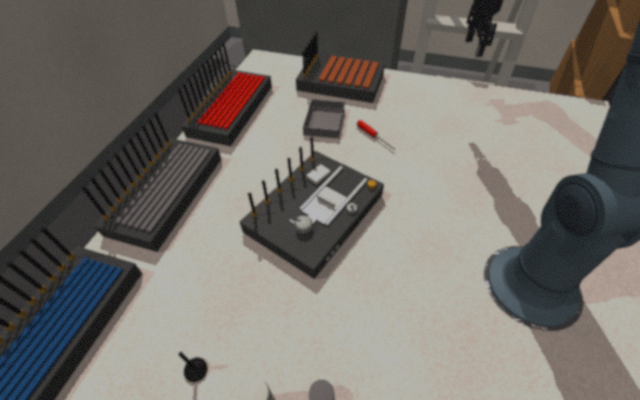

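View pics/top0c.png

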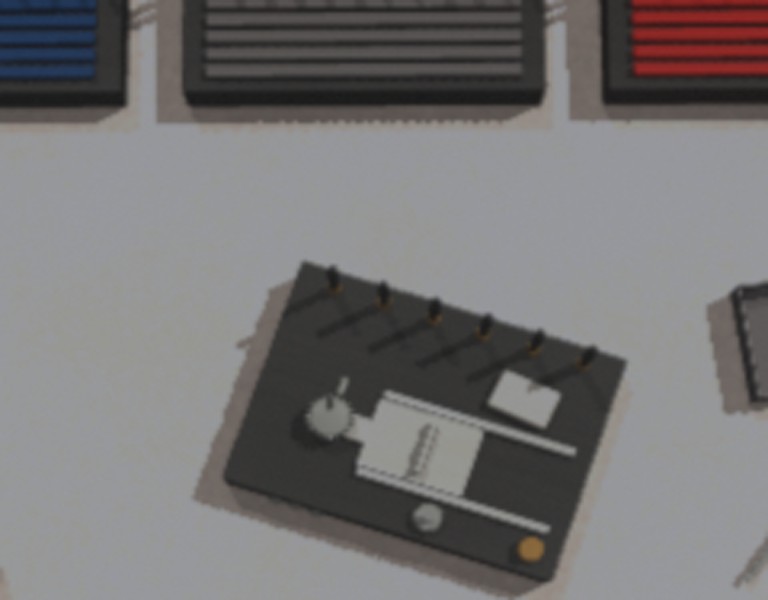

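View pics/side0c.png

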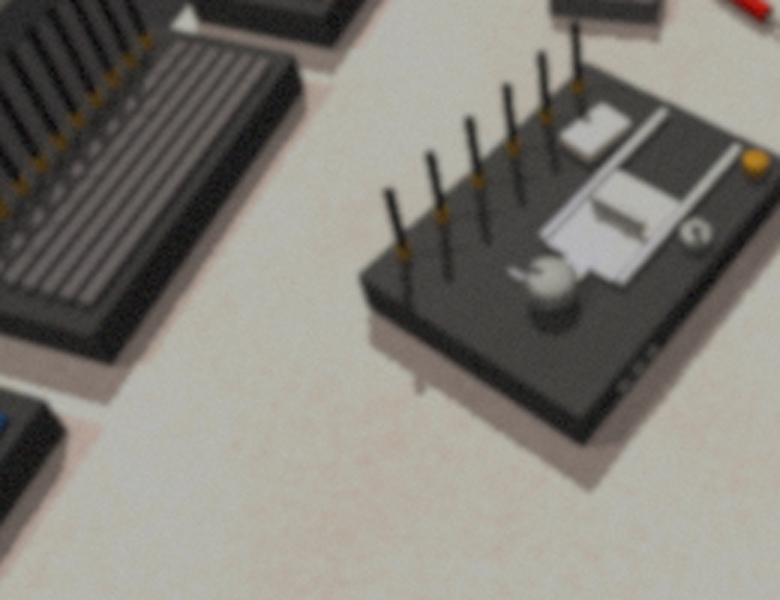

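The screw head sits near (303,199) in the top view, the mark is just above it, and the lip is near (331,210). The spare screw is at (333,232) and the card case at (364,193). Next I fit the unit's pose.

```bash
cat > h.py <<'E'
from station import ctrl, imaging, models
import cv2, numpy as np
from scipy.spatial.transform import Rotation as R
from scipy.optimize import least_squares
def ray(cal,px,z):
    E=cal["extrinsics"]; d=E[:3,:3]@np.array([(px[0]-cal["cx"])/cal["fx"],(px[1]-cal["cy"])/cal["fy"],1]); o=E[:3,3]
    return o+d*(z-o[2])/d[2]
def proj(cal,P):
    E=cal["extrinsics"]; p=(np.atleast_2d(P)-E[:3,3])@E[:3,:3]
    return np.c_[cal["fx"]*p[:,0]/p[:,2]+cal["cx"],cal["fy"]*p[:,1]/p[:,2]+cal["cy"]]
def unit2w(pose,P):
    P=np.atleast_2d(np.array(P,float)); c,s=np.cos(pose[2]),np.sin(pose[2])
    return np.c_[pose[0]+c*P[:,0]-s*P[:,1],pose[1]+s*P[:,0]+c*P[:,1],P[:,2]]
E
python3 - <<'E'
from h import *
ct=imaging.get_calibration("top"); cs=imaging.get_calibration("side")
t=lambda x,y:(200+x/3.2,60+y/3); s=lambda x,y:(120+x/3,130+y/3)
# unit points: -x front. left of image top = +y
obs=[(ct,t(304,262),(120,165,50)),(ct,t(626,360),(120,-165,50)),(ct,t(226,480),(-120,165,50)),(ct,t(552,580),(-120,-165,50)),
(ct,t(329,414),(-30,85,78)),(ct,t(532,547),(-95,-135,64)),
(cs,s(362,280),(120,165,50)),(cs,s(583,440),(-120,165,50)),(cs,s(756,158),(-95,-135,64)),(cs,s(550,276),(-30,85,78)),(cs,s(587,65),(120,-165,50))]
f=lambda p:np.concatenate([(proj(c,unit2w(p,q))[0]-px)  for c,px,q in obs])
r=least_squares(f,[540,-50,0],loss="soft_l1"); print(r.x,np.round(f(r.x).reshape(-1,2),1))
for n,k in [("top",slice(0,6)),("side",slice(6,11))]:
    o=obs[k]; g=lambda p:np.concatenate([(proj(c,unit2w(p,q))[0]-px)  for c,px,q in o]); print(n,least_squares(g,[540,-50,0]).x)
for nm,q in [("screw",(-30,85,67)),("mark",(7,85,50)),("lip",(-30,-10,65))]: print(nm,unit2w(r.x,q))
st=ctrl.observe(); print(R.from_rotvec(st["eef_rot"]).as_matrix().round(3))
E
```

```text
[556.05027248 -59.05093233 -12.88613452] [[-1.5 -0.3]
 [-0.1 -0.4]
 [-2.3  0.3]
 [-0.3  1.1]
 [-0.4  1.2]
 [-0.7  0.8]
 [-1.8 -1.9]
 [ 0.1 -7.4]
 [ 0.  -0.5]
 [ 0.5 -0.8]
 [-0.6 -2.1]]
top [ 5.57447731e+02 -6.17369177e+01 -3.21346902e-01]
side [ 5.52313878e+02 -5.09958861e+01 -3.22240825e-01]
screw [[554.29009067  31.07066197  67.        ]]
mark [[589.41454801  19.43999146  50.        ]]
lip [[524.42755828 -59.11375553  65.        ]]
[[ 0.     0.355 -0.935]
 [-0.    -0.935 -0.355]
 [-1.     0.    -0.   ]]
```

```bash
cat >> h.py <<'E'
def rel(st,pos,yaw):
    """yaw: world direction angle of tool -z (camera side). returns shares"""
    R0=R.from_rotvec(st["eef_rot"]).as_matrix()
    z=-np.array([np.cos(yaw),np.sin(yaw),0]); x=np.array([0,0,-1.]); y=np.cross(z,x)
    w=R.from_matrix(R0.T@np.c_[x,y,z]).as_rotvec()
    return np.r_[R0.T@(np.array(pos)-st["eef_pos"])/200, np.degrees(w)/45]
E
python3 - <<'E'
from h import *
pose=(555,-57,-.3217); s=ctrl.observe()
p=unit2w(pose,(-30,25,170))[0]; print(p); print(rel(s,p,pose[2]+np.pi/2).round(3), "dist",np.linalg.norm(p-s["eef_pos"]))
E
```

```text
[534.44351663 -23.79712375 170.        ]
[ 0.307 -2.19  -2.456 -1.128 -0.    -0.   ] dist 661.0111542777669
```

apply_moves(
  plan=[0, -0.9, -1, -0.5, 0, 0, -1, 0, -0.9, -1, -0.5, 0, 0, -1, 0, -0.9, -1, -0.5, 0, 0, -1, 0, -0.9, -1, -0.5, 0, 0, -1, 0, -0.9, -1, -0.5, 0, 0, -1, 0, -0.9, -1, -0.5, 0, 0, -1, 0, -0.9, -1, -0.5, 0, 0, -1, 0, -0.9, -1, -0.5, 0, 0, -1],
)

```text
t: 1.42
eef_pos: [357.8, -362.3, 231.6]
eef_rot: [1.775, 0.716, -1.771]
force: [0.4, 0.0, -0.3]
opening: 0.2
```

Run:
```python
from h import *
pose=(555,-57,-.3217); s=ctrl.observe()
p=unit2w(pose,(-30,25,170))[0]; print(s["eef_pos"],s["opening"]); print(rel(s,p,pose[2]+np.pi/2).round(3), "dist",np.linalg.norm(p-s["eef_pos"]))
```

```text
[ 357.81066852 -362.2703868   231.64424132] 0.2420273140828057
[ 0.313 -0.607 -1.809 -0.615 -0.003 -0.   ] dist 386.7341791529525
```

apply_moves(
  plan=[0, -0.3, -1, -0.6, 0, 0, -1, 0, -0.3, -1, -0.6, 0, 0, -1, 0, -0.3, -1, -0.6, 0, 0, -1, 0, -0.3, -1, -0.6, 0, 0, -1, 0, -0.3, -1, -0.6, 0, 0, -1, 0, -0.3, -1, -0.6, 0, 0, -1, 0, -0.3, -1, -0.6, 0, 0, -1],
)

```text
t: 2.0
eef_pos: [462.4, -177.1, 232.7]
eef_rot: [1.449, 1.037, -1.441]
force: [0.4, -0.2, 0.7]
opening: 0.1
```

Run:
```python
from h import *
pose=(555,-57,-.3217); s=ctrl.observe()
p=unit2w(pose,(-30,25,170))[0]; print(s["eef_pos"],s["joints"].round(2)); print(rel(s,p,pose[2]+np.pi/2).round(3), "dist",np.linalg.norm(p-s["eef_pos"]))
```

```text
[ 462.36696541 -177.07701016  232.72825866] [ 0.65  0.11 -0.39  1.95  0.04  1.09 -0.08]
[ 0.317  0.095 -0.84  -0.005 -0.004 -0.003] dist 180.62277610611804
```

apply_moves(
  plan=[0.31, 0.1, -0.84, 0, 0, 0, -1, 0.31, 0.1, -0.84, 0, 0, 0, -1, 0.31, 0.1, -0.84, 0, 0, 0, -1, 0.31, 0.1, -0.84, 0, 0, 0, -1, 0.31, 0.1, -0.84, 0, 0, 0, -1, 0.31, 0.1, -0.84, 0, 0, 0, -1, 0.31, 0.1, -0.84, 0, 0, 0, -1],
)

```text
t: 2.58
eef_pos: [535.1, -26.1, 170.6]
eef_rot: [1.448, 1.037, -1.444]
force: [-0.2, -1.5, 0.2]
opening: -0.3
```

Run:
```python
from h import *
s=ctrl.observe();c=imaging.get_calibration("wrist"); im=imaging.snapshot("wrist")
cv2.imwrite("pics/w1.png",cv2.resize(im[:,:,::-1],(800,500)))
print(s["eef_pos"],s["joints"].round(2))
np.savez("w1.npz",im=im,E=c["extrinsics"])
pose=(555,-57,-.3217)
for t in ["screw_mid","index_mark","lip"]: print(t,[(np.round(d["location"],1).tolist(),round(d["score"],2)) for d in models.spot_in(t,"wrist")][:2])
print(proj(c,unit2w(pose,[(-30,85,78),(7,85,50),(-30,-10,73),(-95,-135,64)])))
```

```text
[535.06267447 -26.10608844 170.60154718] [ 0.41  0.27 -0.49  1.91  0.15  0.99 -0.48]
screw_mid [([558.3, 29.7, 76.6], 0.86)]
index_mark [([593.0, 8.3, 52.3], 0.55), ([587.5, -130.0, 61.3], 0.24)]
lip [([538.3, -30.5, 52.4], 0.98)]
[[318.05399389 124.7390459 ]
 [358.94981709 123.91091327]
 [318.81797972 231.0632838 ]
 [258.62829213 337.29891384]]
```

View pics/w1.png

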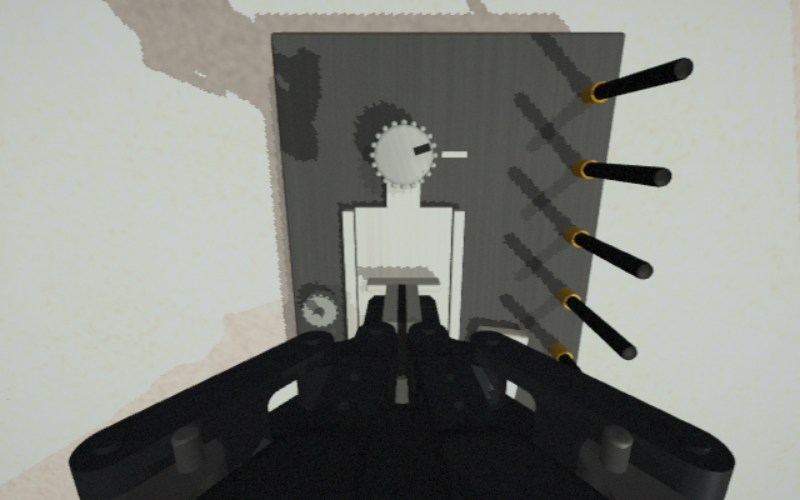

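The screw head is at (403,154) with its line at (422,149), about 0.27 rad past the mark at (454,154). The shut fingertips are at (403,290). I'll refine the pose and look closer at the fingertip.

Run:
```python
from h import *
d=np.load("w1.npz"); im=d["im"]; c=imaging.get_calibration("wrist"); c["extrinsics"]=d["E"]
cv2.imwrite("pics/w1a.png",cv2.resize(im[80:170,270:400,::-1],None,fx=6,fy=6,interpolation=cv2.INTER_CUBIC))
cv2.imwrite("pics/w1b.png",cv2.resize(im[200:330,240:400,::-1],None,fx=4.5,fy=4.5,interpolation=cv2.INTER_CUBIC))
```

```text
(no output)
```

View pics/w1a.png

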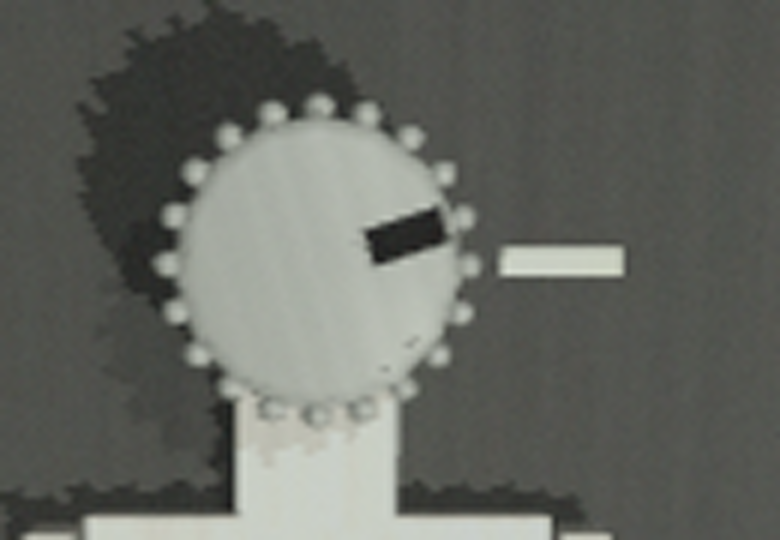

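View pics/w1b.png

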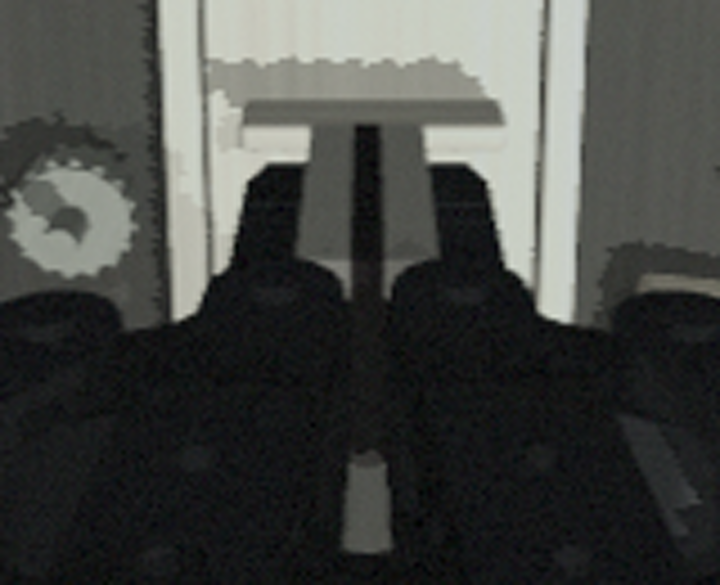

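Run:
```python
from h import *
d=np.load("w1.npz"); c=imaging.get_calibration("wrist"); c["extrinsics"]=d["E"]
s=ctrl.observe(); R0=R.from_rotvec(s["eef_rot"]).as_matrix()
for back in (0,5,10,20):
  print(back,proj(c,[s["eef_pos"]+R0@np.array([-back,0,z]) for z in (-11,0,11)]).round(1).tolist())
u=lambda x,y:(270+x/6-.4,80+y/6-.4); v=lambda x,y:(x/1.25,y/1.25)
b=lambda x,y:(240+x/4.5,200+y/4.5)
obs=[(u(562,261),(7,85,50)),(v(273,33),(-120,165,50)),(v(624,33),(120,165,50)),(u(318,260),(-30,85,72.0)),(b(375,97),(-30,-7,73))]
for q,cen in [((-74,45,59),None)]: pass
f=lambda p:np.concatenate([(proj(c,unit2w(p,q))[0]-px) for px,q in obs])
r=least_squares(f,[555,-57,-.32]); print(r.x,f(r.x).reshape(-1,2).round(1))
for nm,q in [("screw",(-30,85,67)),("mark",(7,85,50)),("lip",(-30,-10,65))]: print(nm,unit2w(r.x,q).round(1))
# line angle: ends on top z ~78
p1=ray(c,u(372,248),78.3)[:2];p2=ray(c,u(440,223),78.3)[:2]
sc=unit2w(r.x,(-30,85,67))[0][:2]
for p in (p1,p2): e=p-sc; print(np.hypot(*e), np.arctan2(e[1],e[0])-r.x[2])
e=p2-p1; print(np.arctan2(e[1],e[0])-r.x[2])
```

```text
0 [[321.1, 228.3], [321.0, 247.0], [320.9, 264.9]]
5 [[321.1, 231.9], [321.0, 251.1], [320.9, 269.5]]
10 [[321.1, 235.8], [321.0, 255.5], [320.8, 274.5]]
20 [[321.0, 244.4], [320.9, 265.3], [320.8, 285.4]]
[ 5.58579669e+02 -5.74801159e+01 -3.27987871e-01] [[ 0.2  0.1]
 [-3.1 -2.5]
 [ 3.2 -1.6]
 [ 0.4  0.6]
 [-0.7  5.6]]
screw [[557.6  32.7  67. ]]
mark [[592.6  20.7  50. ]]
lip [[527.  -57.3  65. ]]
7.225849547802075 0.2998304747937356
16.904264141107205 0.3256645561754108
0.34494279785325693
```

Run:
```python
from h import *
d=np.load("w1.npz"); c=imaging.get_calibration("wrist"); c["extrinsics"]=d["E"]
u=lambda x,y:(270+x/6-.4,80+y/6-.4); v=lambda x,y:(x/1.25,y/1.25)
b=lambda x,y:(240+x/4.5,200+y/4.5)
obs=[(u(562,261),(7,85,50)),(v(273,33),(-120,165,50)),(v(624,33),(120,165,50)),(u(318,260),(-30,85,76)),(b(375,97),(-30,-7,57)),(b(375,126),(-30,-7,73))]
f=lambda p:np.concatenate([(proj(c,unit2w(p,q))[0]-px) for px,q in obs])
r=least_squares(f,[555,-57,-.32],loss="soft_l1"); print(r.x,f(r.x).reshape(-1,2).round(1))
for nm,q in [("screw",(-30,85,67)),("mark",(7,85,50)),("lip",(-30,-10,65))]: print(nm,unit2w(r.x,q).round(1))
print(ray(c,obs[3][0],76), ray(c,obs[0][0],50))
```

```text
[ 5.58672499e+02 -5.83369334e+01 -3.24131414e-01] [[ 0.2  0.9]
 [-3.3 -0.8]
 [ 2.8 -1.1]
 [ 0.5  1.8]
 [-0.4  0.3]
 [-0.3  0. ]]
screw [[557.3  31.8  67. ]]
mark [[592.4  20.   50. ]]
lip [[527.  -58.3  65. ]]
[557.37914305  33.25808172  76.        ] [592.44307012  20.85462162  50.        ]
```

```bash
cat >> h.py <<'E'
import os,json
POSE=[558.4,-58.0,-0.3245]   # unit pose
SC=np.array([557.3,32.3]); A,B=7.,11.
def upos(st):
    e=st["eef_pos"][:2]-SC; c,s=np.cos(POSE[2]),np.sin(POSE[2]); return np.array([c*e[0]+s*e[1],-s*e[0]+c*e[1],st["eef_pos"][2]])
def toW(u):
    c,s=np.cos(POSE[2]),np.sin(POSE[2]); return np.array([SC[0]+c*u[0]-s*u[1],SC[1]+s*u[0]+c*u[1],u[2]])
def forceU(st):
    f=st["force"];c,s=np.cos(POSE[2]),np.sin(POSE[2]); return np.round([c*f[0]+s*f[1],-s*f[0]+c*f[1],f[2]],1)
def orbit(s,Rr,A=A,B=B):
    """TCP offset from the axis, path length s (at the R=22.5 nominal perimeter) from -y side middle, going +x,+y,-x"""
    q=22.5*np.pi/2; P=4*(A+B)+4*q; s=s%P
    segs=[("l",(0,-B),(A,-B),(0,-1),A),("a",(A,-B),-90,None,q),("l",(A,-B),(A,B),(1,0),2*B),("a",(A,B),0,None,q),("l",(A,B),(-A,B),(0,1),2*A),("a",(-A,B),90,None,q),("l",(-A,B),(-A,-B),(-1,0),2*B),("a",(-A,-B),180,None,q),("l",(-A,-B),(0,-B),(0,-1),A)]
    for k,p0,p1,n,L in segs:
        if s<=L+1e-9:
            t=s/L
            if k=="l": return np.array(p0)*(1-t)+np.array(p1)*t+Rr*np.array(n)
            a=np.radians(p1+90*t); return np.array(p0)+Rr*np.array([np.cos(a),np.sin(a)])
        s-=L
def rows(targets):
    st=ctrl.observe(); out=[]
    for u in targets:
        r=rel(st,toW(u),POSE[2]+np.pi/2); out+= [round(float(x),3) for x in r]+[-1]
    print("from",upos(st).round(1),"F",forceU(st),"t",round(st["t"],2)); print(out)
E
python3 - <<'E'
from h import *
rows([(0,-42,120),(0,-42,75),(0,-42,67),(0,-42,67),(0,-36,67),(0,-31.5,67),(0,-31.5,67)])
E
```

```text
from [ -1.8 -63.9 171.7] F [0.4 0.4 0.3] t 2.78
[0.259, 0.008, -0.109, -0.008, -0.002, -0.004, -1, 0.484, 0.007, -0.109, -0.008, -0.002, -0.004, -1, 0.524, 0.007, -0.109, -0.008, -0.002, -0.004, -1, 0.524, 0.007, -0.109, -0.008, -0.002, -0.004, -1, 0.524, 0.006, -0.139, -0.008, -0.002, -0.004, -1, 0.524, 0.006, -0.161, -0.008, -0.002, -0.004, -1, 0.524, 0.006, -0.161, -0.008, -0.002, -0.004, -1]
```

apply_moves(
  plan=[0.2, 0.008, -0.109, -0.008, 0, 0, -1, 0.38, 0.008, -0.109, -0.008, 0, 0, -1, 0.524, 0.007, -0.109, -0.008, 0, 0, -1, 0.524, 0.007, -0.109, -0.008, 0, 0, -1, 0.524, 0.006, -0.139, -0.008, 0, 0, -1, 0.524, 0.006, -0.15, -0.008, 0, 0, -1, 0.524, 0.006, -0.161, -0.008, 0, 0, -1, 0.524, 0.006, -0.161, -0.008, 0, 0, -1],
)

```text
t: 3.45
eef_pos: [548.1, 0.3, 68.7]
eef_rot: [1.447, 1.031, -1.441]
force: [-0.6, -4.5, -0.4]
opening: -0.1
```

```bash
cat >> h.py <<'E'
def look(n,crop=None,f=5):
    c=imaging.get_calibration("wrist"); im=imaging.snapshot("wrist"); st=ctrl.observe()
    p=proj(c,toW((0,0,76))[None])[0].astype(int); x0,y0=max(p[0]-75,0),max(p[1]-60,0)
    cv2.imwrite(f"pics/{n}.png",cv2.resize(im[y0:y0+120,x0:x0+150,::-1],None,fx=f,fy=f,interpolation=cv2.INTER_CUBIC))
    np.savez(f"{n}.npz",im=im,E=c["extrinsics"],o=(x0,y0,f)); print(n,"axis at",(p-np.array([x0,y0]))*f,"pos",upos(st).round(1),"F",forceU(st))
E
python3 - <<'E'
from h import *
look("w2")
E
```

```text
w2 axis at [375 300] pos [  1.4 -33.2  68.6] F [-0.3 -4.7  0.8]
```

View pics/w2.png

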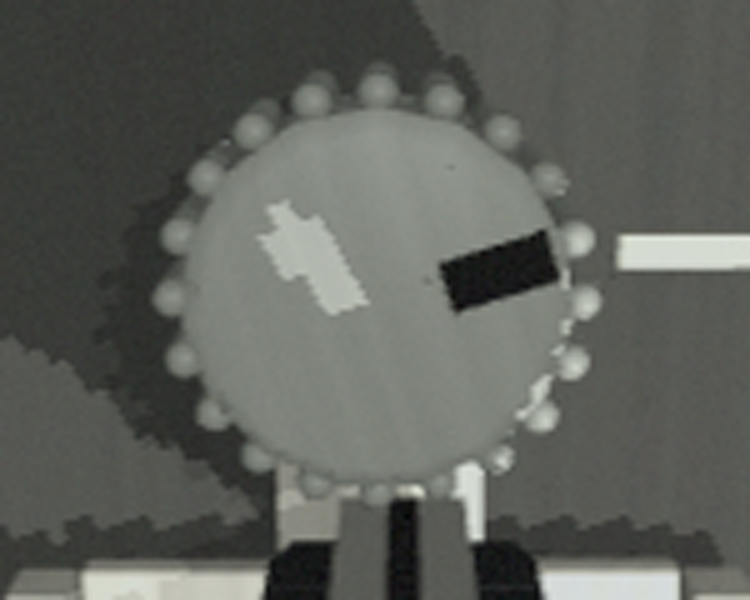

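Run:
```python
from h import *
rows([(*orbit(s,19.5),67) for s in [4,8,12,17,22,27,32,36]])
```

```text
from [  1.4 -33.2  68.6] F [-0.3 -4.7  0.8] t 3.5
[0.008, 0.013, -0.013, -0.002, 0.0, -0.008, -1, 0.008, 0.032, -0.014, -0.002, 0.0, -0.008, -1, 0.008, 0.049, -0.016, -0.002, 0.0, -0.008, -1, 0.008, 0.07, -0.023, -0.002, 0.0, -0.008, -1, 0.008, 0.088, -0.034, -0.002, 0.0, -0.008, -1, 0.009, 0.103, -0.05, -0.002, 0.0, -0.008, -1, 0.009, 0.115, -0.068, -0.002, 0.0, -0.008, -1, 0.009, 0.121, -0.084, -0.002, 0.0, -0.008, -1]
```

apply_moves(
  plan=[0.008, 0.013, -0.013, 0, 0, 0, -1, 0.008, 0.032, -0.014, 0, 0, 0, -1, 0.008, 0.049, -0.016, 0, 0, 0, -1, 0.008, 0.07, -0.023, 0, 0, 0, -1, 0.008, 0.088, -0.034, 0, 0, 0, -1, 0.008, 0.103, -0.05, 0, 0, 0, -1, 0.008, 0.115, -0.068, 0, 0, 0, -1, 0.008, 0.121, -0.084, 0, 0, 0, -1],
)

```text
t: 4.17
eef_pos: [578.8, 7.9, 67.9]
eef_rot: [1.449, 1.028, -1.438]
force: [1.1, -6.2, 1.2]
opening: 0.1
```

Run:
```python
from h import *
look("w3")
```

```text
w3 axis at [375 300] pos [ 28.6 -15.4  68.1] F [ 4.2 -3.5  0.5]
```

View pics/w3.png

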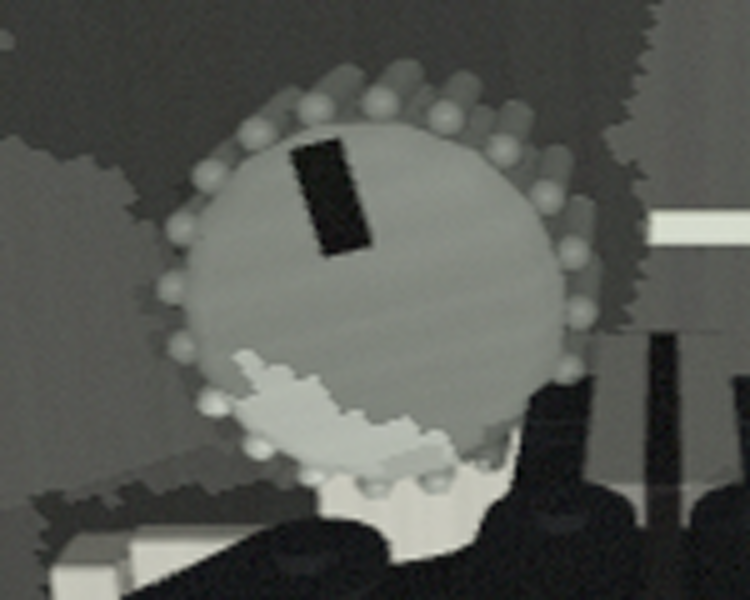

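```bash
cat >> h.py <<'E'
def line(n,th):
    d=np.load(n+".npz"); c=imaging.get_calibration("wrist"); c["extrinsics"]=d["E"]; g=cv2.cvtColor(d["im"],cv2.COLOR_RGB2GRAY).astype(float)
    g=cv2.resize(g,None,fx=4,fy=4,interpolation=cv2.INTER_CUBIC); ax=toW((0,0,78+3*th/2/np.pi)); pts=[];w=[]
    ps=(proj(c,ax[None])[0]+.5)*4; x,y=ps.astype(int); yy,xx=np.mgrid[max(y-190,0):y+190,max(0,x-190):x+190]; yy=yy.ravel();xx=xx.ravel(); ok=(yy<g.shape[0])&(xx<g.shape[1]);yy=yy[ok];xx=xx[ok]
    E=c["extrinsics"]; dd=np.c_[((xx+.5)/4-.5-c["cx"])/c["fx"],((yy+.5)/4-.5-c["cy"])/c["fy"],np.ones(len(xx))]@E[:3,:3].T
    P=E[:3,3]+dd*((ax[2]-E[2,3])/dd[:,2])[:,None]
    e=P[:,:2]-ax[:2]; r=np.hypot(*e.T); k=(r<19.5)&(r>4)&(g[yy,xx]<38); e=e[k]
    if len(e)<200: print("few dark",len(e)); return
    m=e.mean(0); C=np.cov((e-m).T); wv,V=np.linalg.eigh(C); v=V[:,1]*np.sign(V[:,1]@m)
    print(f"{n}: line PCA {(np.arctan2(v[1],v[0])-POSE[2])%(2*np.pi):.3f}  centroid {(np.arctan2(m[1],m[0])-POSE[2])%(2*np.pi):.3f} r {np.hypot(*m):.1f} len {4*np.sqrt(wv[1])*.866:.1f} wid {4*np.sqrt(wv[0])*.866:.1f}  n {len(e)}")
E
python3 - <<'E'
from h import *
line("w1",.3);line("w2",.3);line("w3",1.8)
rows([(*orbit(s,19.5),68) for s in [40,46,52,58,64,70,76,82]])
E
```

```text
w1: line PCA 0.307  centroid 0.324 r 12.1 len 11.2 wid 4.3  n 391
w2: line PCA 0.312  centroid 0.325 r 12.2 len 10.3 wid 4.7  n 3169
w3: line PCA 2.263  centroid 1.737 r 10.2 len 32.4 wid 6.2  n 3527
from [ 28.6 -15.4  68.1] F [ 4.2 -3.5  0.5] t 4.22
[0.0, -0.011, -0.012, -0.002, -0.002, -0.014, -1, 0.0, -0.011, -0.04, -0.002, -0.002, -0.014, -1, 0.0, -0.011, -0.07, -0.002, -0.002, -0.014, -1, 0.0, -0.011, -0.1, -0.002, -0.002, -0.014, -1, 0.0, -0.011, -0.13, -0.002, -0.002, -0.014, -1, 0.0, -0.014, -0.156, -0.002, -0.002, -0.014, -1, 0.0, -0.024, -0.18, -0.002, -0.002, -0.014, -1, 0.0, -0.039, -0.201, -0.002, -0.002, -0.014, -1]
```

apply_moves(
  plan=[0, -0.011, -0.012, 0, 0, 0, -1, 0, -0.011, -0.04, 0, 0, 0, -1, 0, -0.011, -0.07, 0, 0, 0, -1, 0, -0.011, -0.1, 0, 0, 0, -1, 0, -0.011, -0.13, 0, 0, 0, -1, 0, -0.014, -0.156, 0, 0, 0, -1, 0, -0.024, -0.18, 0, 0, 0, -1, 0, -0.039, -0.201, 0, 0, 0, -1],
)

```text
t: 4.88
eef_pos: [585.2, 50.9, 68.1]
eef_rot: [1.45, 1.03, -1.435]
force: [1.0, -1.3, 1.3]
opening: 0.0
```

```bash
python3 - <<'E'
s=open("h.py").read()
s=s.replace("r=np.hypot(*e.T); k=(r<19.5)&(r>4)&(g[yy,xx]<38); e=e[k]","""r=np.hypot(*e.T); k=(r<19.5)&(r>4)&(g[yy,xx]<38)
    M=np.zeros(g.shape,np.uint8); M[yy[k],xx[k]]=1; nl,L=cv2.connectedComponents(M); lab=L[yy,xx]
    best=max(range(1,nl),key=lambda i:(lab==i).sum()*(abs(r[lab==i].mean()-12.4)<1.5) ,default=0); e=e[(lab==best)&k]""")
open("h.py","w").write(s)
E
python3 - <<'E'
from h import *
look("w4"); line("w3",1.8); line("w4",4)
E
```

```text
w4 axis at [375 300] pos [19.2 27.8 67.9] F [0.9 1.  1.1]
w3: line PCA 1.809  centroid 1.863 r 12.8 len 10.9 wid 4.5  n 3169
w4: line PCA 0.246  centroid 1.604 r 0.0 len 34.8 wid 33.4  n 53763
```

View pics/w4.png

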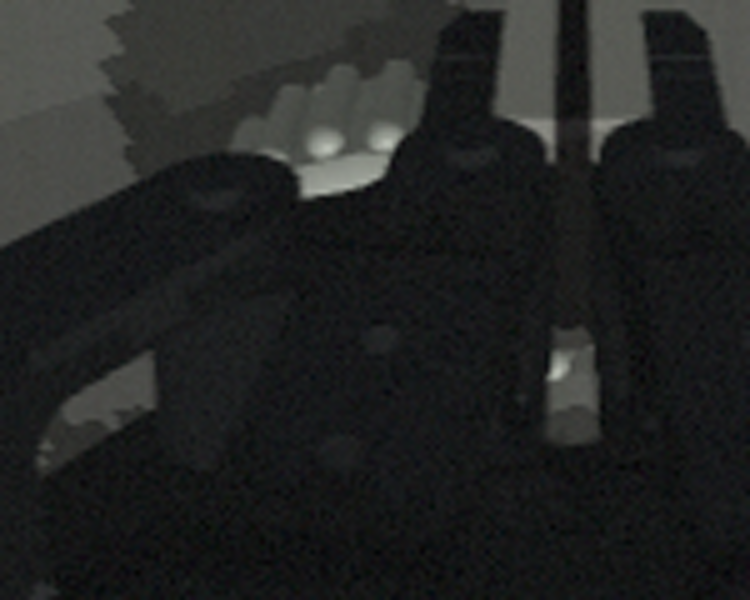

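Contact is lost from view on this far side, so I'll use strokes on the visible half only. First I back off and go round to check.

```bash
sed -i 's/^SC=.*/SC=np.array([557.5,33.0]); A,B=7.,11./' h.py
python3 - <<'E'
from h import *
rows([(32,32,68),(42,20,68),(42,-10,68),(36,-38,68),(10,-43,68),(-15,-43,68),(-15,-43,68)])
E
```

```text
from [19.2 27.  67.9] F [0.9 1.  1.1] t 4.93
[0.0, 0.064, -0.025, 0.002, -0.004, -0.013, -1, 0.001, 0.114, 0.035, 0.002, -0.004, -0.013, -1, 0.0, 0.114, 0.185, 0.002, -0.004, -0.013, -1, -0.001, 0.083, 0.325, 0.002, -0.004, -0.013, -1, -0.002, -0.047, 0.35, 0.002, -0.004, -0.013, -1, -0.003, -0.172, 0.35, 0.002, -0.004, -0.013, -1, -0.003, -0.172, 0.35, 0.002, -0.004, -0.013, -1]
```

apply_moves(
  plan=[0, 0.064, -0.025, 0, 0, -0.013, -1, 0, 0.114, 0.035, 0, 0, -0.013, -1, 0, 0.114, 0.185, 0, 0, -0.013, -1, 0, 0.1, 0.33, 0, 0, -0.013, -1, 0, 0.05, 0.37, 0, 0, -0.013, -1, -0.002, -0.08, 0.36, 0, 0, -0.013, -1, -0.003, -0.172, 0.35, 0, 0, -0.013, -1, -0.003, -0.172, 0.35, 0, 0, -0.013, -1],
)

```text
t: 5.6
eef_pos: [522.6, 0.1, 65.9]
eef_rot: [1.439, 1.05, -1.446]
force: [-0.6, 0.5, -0.4]
opening: 0.3
```

Run:
```python
from h import *
look("w5"); line("w5",4)
```

```text
w5 axis at [375 300] pos [-19.9 -42.2  66.5] F [ 0.   0.7 -0.4]
w5: line PCA 3.775  centroid 3.794 r 13.2 len 10.5 wid 4.7  n 3411
```

View pics/w5.png

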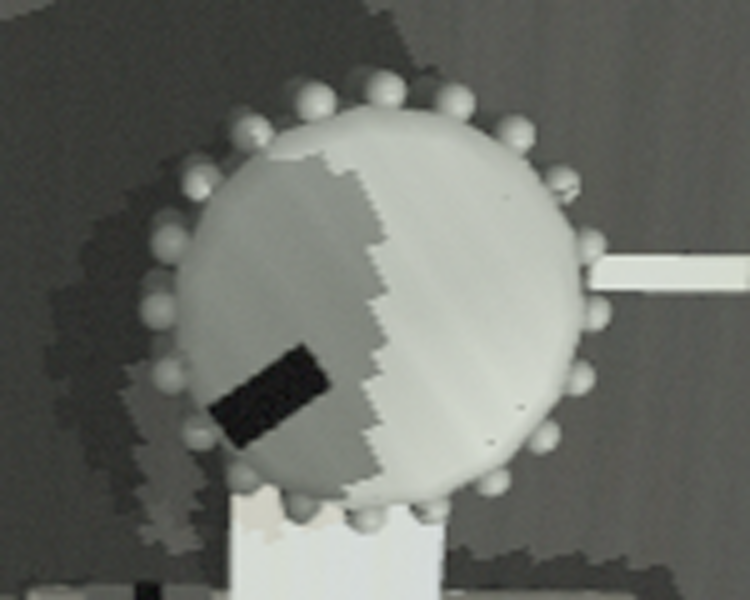

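Run:
```python
from h import *
rows([(-36,-34,69),(*orbit(-36,27),69)]+[(*orbit(s,19.5),69) for s in [-36,-32,-27,-21,-15,-9]])
```

```text
from [-19.9 -42.2  66.5] F [ 0.   0.7 -0.4] t 5.65
[-0.012, -0.08, -0.042, 0.006, -0.003, 0.007, -1, -0.012, -0.065, -0.119, 0.006, -0.003, 0.007, -1, -0.012, -0.029, -0.129, 0.006, -0.003, 0.007, -1, -0.012, -0.022, -0.113, 0.006, -0.003, 0.007, -1, -0.012, -0.011, -0.095, 0.006, -0.003, 0.007, -1, -0.012, 0.008, -0.077, 0.006, -0.003, 0.007, -1, -0.012, 0.031, -0.065, 0.006, -0.003, 0.007, -1, -0.013, 0.056, -0.059, 0.006, -0.003, 0.007, -1]
```

apply_moves(
  plan=[-0.012, -0.09, -0.042, 0.006, 0, 0.007, -1, -0.012, -0.068, -0.119, 0.006, 0, 0.007, -1, -0.012, -0.029, -0.129, 0.006, 0, 0.007, -1, -0.012, -0.022, -0.113, 0.006, 0, 0.007, -1, -0.012, -0.011, -0.095, 0.006, 0, 0.007, -1, -0.012, 0.008, -0.077, 0.006, 0, 0.007, -1, -0.012, 0.031, -0.065, 0.006, 0, 0.007, -1, -0.013, 0.056, -0.059, 0.006, 0, 0.007, -1],
)

```text
t: 6.32
eef_pos: [536.4, 4.5, 67.6]
eef_rot: [1.44, 1.042, -1.452]
force: [-4.0, -3.1, 1.6]
opening: -0.4
```

Run:
```python
from h import *
look("w6"); line("w6",5)
rows([(*orbit(s,19.5),69.5) for s in [-4,2,8,14,20,26,32,38]])
```

```text
w6 axis at [375 300] pos [ -8.8 -33.9  68. ] F [-1.2 -4.6  0.7]
w6: line PCA 5.027  centroid 5.095 r 12.2 len 9.7 wid 4.1  n 2420
from [ -8.8 -33.9  68. ] F [-1.2 -4.6  0.7] t 6.37
[-0.008, 0.024, -0.017, -0.003, 0.003, 0.006, -1, -0.008, 0.054, -0.017, -0.003, 0.003, 0.006, -1, -0.008, 0.083, -0.017, -0.003, 0.003, 0.006, -1, -0.008, 0.109, -0.022, -0.003, 0.003, 0.006, -1, -0.008, 0.132, -0.033, -0.003, 0.003, 0.006, -1, -0.009, 0.152, -0.05, -0.003, 0.003, 0.006, -1, -0.009, 0.166, -0.072, -0.003, 0.003, 0.006, -1, -0.009, 0.174, -0.096, -0.003, 0.003, 0.006, -1]
```

View pics/w6.png

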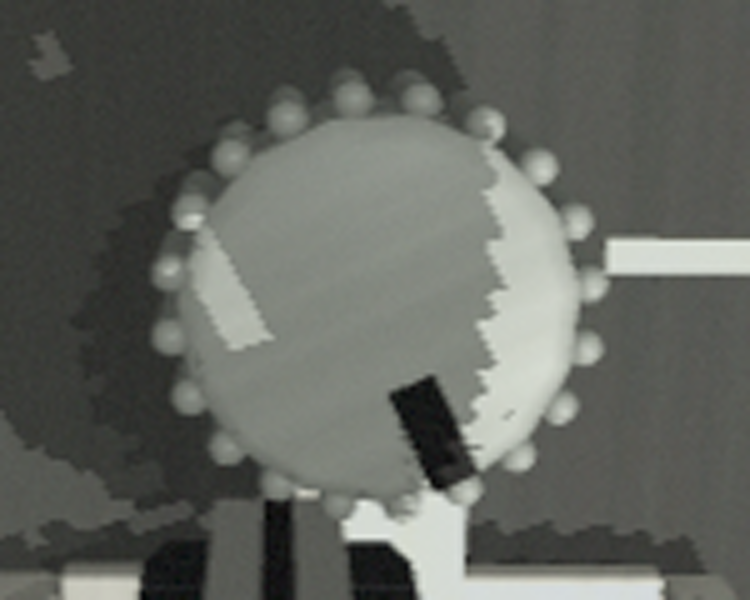

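The line is at (430,430), so the screw is at about 5.03 rad. Continuing the stroke.

apply_moves(
  plan=[-0.008, 0.024, -0.017, 0, 0, 0.006, -1, -0.008, 0.054, -0.017, 0, 0, 0.006, -1, -0.008, 0.083, -0.017, 0, 0, 0.006, -1, -0.008, 0.109, -0.022, 0, 0, 0.006, -1, -0.008, 0.132, -0.033, 0, 0, 0.006, -1, -0.009, 0.152, -0.05, 0, 0, 0.006, -1, -0.009, 0.166, -0.072, 0, 0, 0.006, -1, -0.009, 0.174, -0.096, 0, 0, 0.006, -1],
)

```text
t: 7.03
eef_pos: [579.8, 8.8, 69.9]
eef_rot: [1.445, 1.03, -1.445]
force: [2.2, -6.5, -1.8]
opening: -0.3
```

Run:
```python
from h import *
look("w7"); line("w7",7)
rows([(*orbit(s,19.5),70) for s in [42,48,54,60]]+[(38,9,70),(46,0,70),(44,-30,70),(32,-46,70)])
```

```text
w7 axis at [375 300] pos [ 29.6 -14.3  70.3] F [ 4.6 -3.7 -3.2]
w7: line PCA 0.934  centroid 0.933 r 11.6 len 11.0 wid 4.4  n 3052
from [ 29.6 -14.3  70.3] F [ 4.6 -3.7 -3.2] t 7.08
[0.001, -0.016, -0.015, -0.002, 0.002, -0.008, -1, 0.001, -0.016, -0.045, -0.002, 0.002, -0.008, -1, 0.001, -0.016, -0.075, -0.002, 0.002, -0.008, -1, 0.001, -0.016, -0.105, -0.002, 0.002, -0.008, -1, 0.001, 0.042, -0.117, -0.002, 0.002, -0.008, -1, 0.002, 0.082, -0.072, -0.002, 0.002, -0.008, -1, 0.002, 0.072, 0.078, -0.002, 0.002, -0.008, -1, 0.002, 0.012, 0.158, -0.002, 0.002, -0.008, -1]
```

View pics/w7.png

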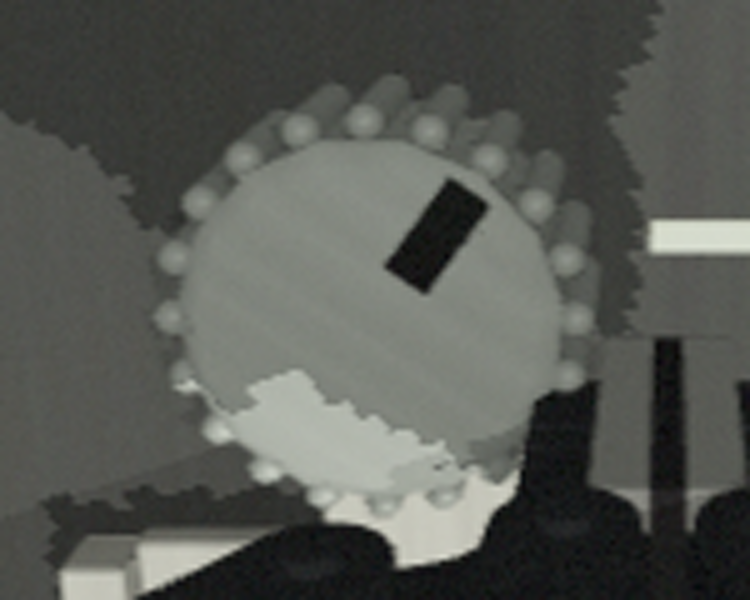

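The line has passed the mark once, so θ ≈ 7.22. I'll continue, then go round for another stroke.

apply_moves(
  plan=[0, -0.016, -0.015, 0, 0, -0.008, -1, 0, -0.016, -0.045, 0, 0, -0.008, -1, 0, -0.016, -0.075, 0, 0, -0.008, -1, 0, -0.016, -0.105, 0, 0, -0.008, -1, 0, 0.042, -0.12, 0, 0, -0.008, -1, 0, 0.09, -0.07, 0, 0, -0.008, -1, 0, 0.08, 0.08, 0, 0, -0.008, -1, 0, 0.05, 0.17, 0, 0, -0.008, -1],
)

```text
t: 7.75
eef_pos: [581.3, -26.9, 70.8]
eef_rot: [1.446, 1.034, -1.444]
force: [-0.6, -2.2, -0.0]
opening: 0.2
```

Run:
```python
from h import *
look("w8"); line("w8",8)
rows([(20,-46,70),(-15,-46,70.5),(-36,-40,70.5),(*orbit(-37,28),70.5),(*orbit(-37,19.5),70.5)]+[(*orbit(s,19.5),70.5) for s in [-34,-29,-24]])
```

```text
w8 axis at [375 300] pos [ 39.5 -55.3  69.7] F [-1.4 -3.3 -0.8]
w8: line PCA 1.958  centroid 2.037 r 12.4 len 10.7 wid 4.6  n 3814
from [ 39.5 -55.3  69.7] F [-1.4 -3.3 -0.8] t 7.8
[-0.002, -0.098, -0.046, -0.01, 0.008, 0.003, -1, -0.004, -0.273, -0.044, -0.01, 0.008, 0.003, -1, -0.004, -0.378, -0.074, -0.01, 0.008, 0.003, -1, -0.004, -0.37, -0.186, -0.01, 0.008, 0.003, -1, -0.004, -0.329, -0.196, -0.01, 0.008, 0.003, -1, -0.004, -0.325, -0.184, -0.01, 0.008, 0.003, -1, -0.004, -0.315, -0.165, -0.01, 0.008, 0.003, -1, -0.004, -0.3, -0.148, -0.01, 0.008, 0.003, -1]
```

View pics/w8.png

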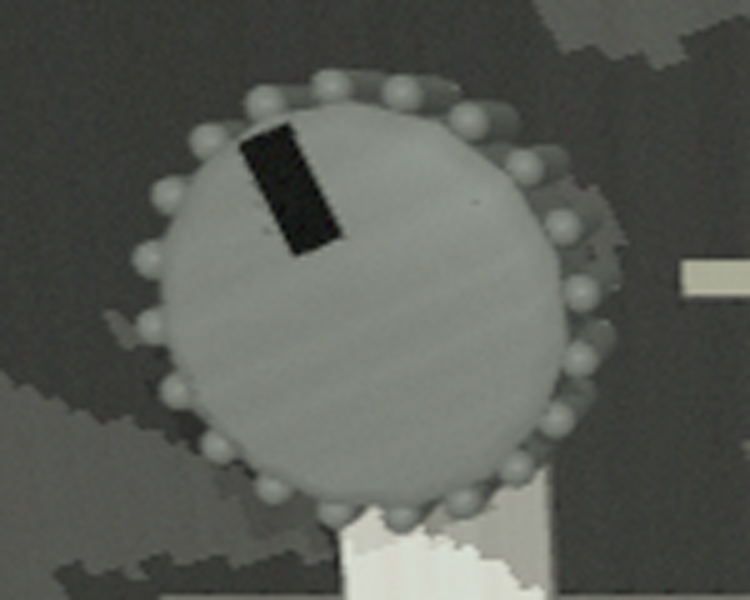

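apply_moves(
  plan=[-0.002, -0.098, -0.046, -0.01, 0.008, 0, -1, -0.004, -0.29, -0.044, -0.01, 0.008, 0, -1, -0.004, -0.385, -0.09, -0.01, 0.008, 0, -1, -0.004, -0.375, -0.18, -0.01, 0.008, 0, -1, -0.004, -0.329, -0.196, -0.01, 0.008, 0, -1, -0.004, -0.325, -0.184, -0.01, 0.008, 0, -1, -0.004, -0.315, -0.165, -0.01, 0.008, 0, -1, -0.004, -0.3, -0.148, -0.01, 0.008, 0, -1],
)

```text
t: 8.47
eef_pos: [528.3, 15.7, 69.9]
eef_rot: [1.439, 1.044, -1.449]
force: [-3.2, 0.1, 1.3]
opening: -0.1
```

Run:
```python
from h import *
look("w9"); line("w9",8.8)
rows([(*orbit(s,19.5),71) for s in [-19,-14,-8,-2,4,10,16,22]])
```

```text
w9 axis at [375 300] pos [-20.5 -26.9  70. ] F [-2.3 -2.6  0. ]
w9: line PCA 2.783  centroid 2.841 r 12.7 len 10.5 wid 4.7  n 3283
from [-20.5 -26.9  70. ] F [-2.3 -2.6  0. ] t 8.52
[-0.005, 0.018, 0.004, -0.001, 0.002, 0.007, -1, -0.005, 0.038, 0.013, -0.001, 0.002, 0.007, -1, -0.005, 0.063, 0.018, -0.001, 0.002, 0.007, -1, -0.005, 0.092, 0.018, -0.001, 0.002, 0.007, -1, -0.006, 0.122, 0.018, -0.001, 0.002, 0.007, -1, -0.006, 0.15, 0.017, -0.001, 0.002, 0.007, -1, -0.006, 0.175, 0.01, -0.001, 0.002, 0.007, -1, -0.006, 0.198, -0.003, -0.001, 0.002, 0.007, -1]
```

View pics/w9.png

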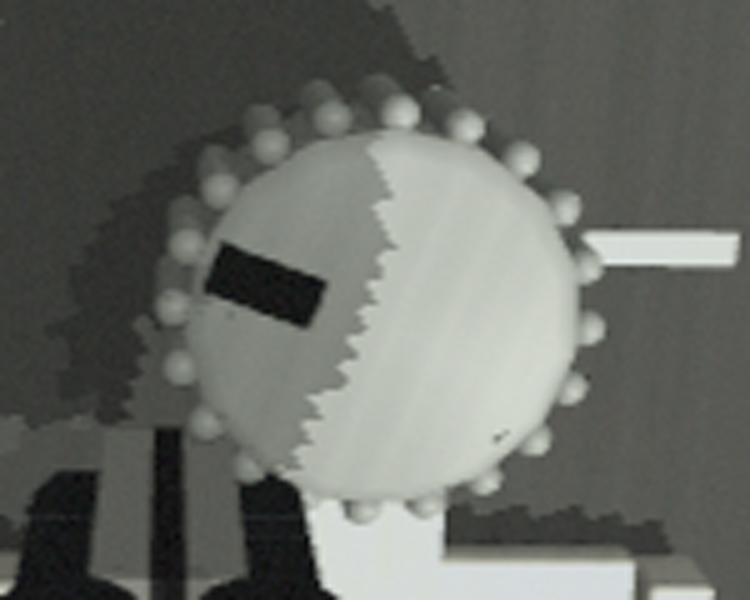

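apply_moves(
  plan=[-0.005, 0.018, 0.004, 0, 0, 0.007, -1, -0.005, 0.038, 0.013, 0, 0, 0.007, -1, -0.005, 0.063, 0.018, 0, 0, 0.007, -1, -0.005, 0.092, 0.018, 0, 0, 0.007, -1, -0.006, 0.122, 0.018, 0, 0, 0.007, -1, -0.006, 0.15, 0.017, 0, 0, 0.007, -1, -0.006, 0.175, 0.01, 0, 0, 0.007, -1, -0.006, 0.198, -0.003, 0, 0, 0.007, -1],
)

```text
t: 9.18
eef_pos: [568.8, 0.1, 71.1]
eef_rot: [1.445, 1.033, -1.446]
force: [-0.3, -4.1, -1.2]
opening: 0.1
```

Run:
```python
from h import *
look("w10"); line("w10",11)
rows([(*orbit(s,19.5),71.5) for s in [25,28,31,34,37,40,42,44]])
```

```text
w10 axis at [375 300] pos [ 22.4 -26.4  71.4] F [ 2.6 -2.2 -1.3]
w10: line PCA 4.876  centroid 4.815 r 13.2 len 11.0 wid 4.5  n 2941
from [ 22.4 -26.4  71.4] F [ 2.6 -2.2 -1.3] t 9.23
[-0.0, -0.007, -0.009, -0.002, 0.001, -0.005, -1, -0.0, 0.001, -0.019, -0.002, 0.001, -0.005, -1, -0.0, 0.008, -0.03, -0.002, 0.001, -0.005, -1, -0.0, 0.014, -0.042, -0.002, 0.001, -0.005, -1, -0.0, 0.018, -0.054, -0.002, 0.001, -0.005, -1, -0.0, 0.02, -0.067, -0.002, 0.001, -0.005, -1, -0.0, 0.021, -0.076, -0.002, 0.001, -0.005, -1, -0.0, 0.021, -0.085, -0.002, 0.001, -0.005, -1]
```

View pics/w10.png

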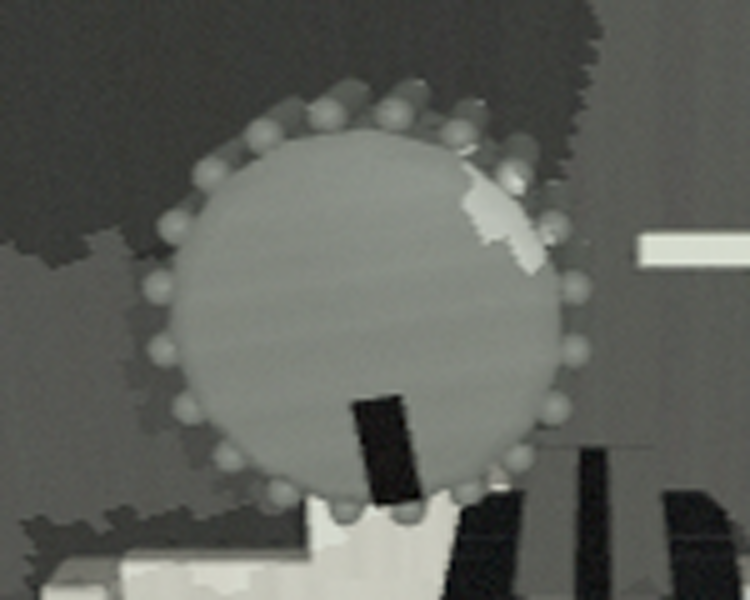

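apply_moves(
  plan=[0, -0.007, -0.009, 0, 0, -0.005, -1, 0, 0.001, -0.019, 0, 0, -0.005, -1, 0, 0.008, -0.03, 0, 0, -0.005, -1, 0, 0.014, -0.042, 0, 0, -0.005, -1, 0, 0.018, -0.054, 0, 0, -0.005, -1, 0, 0.02, -0.067, 0, 0, -0.005, -1, 0, 0.021, -0.076, 0, 0, -0.005, -1, 0, 0.021, -0.085, 0, 0, -0.005, -1],
)

```text
t: 9.9
eef_pos: [583.5, 13.5, 72.9]
eef_rot: [1.448, 1.029, -1.44]
force: [4.7, -6.3, -0.0]
opening: -0.2
```

Run:
```python
from h import *
look("w11"); line("w11",12.1)
```

```text
w11 axis at [375 300] pos [31.1 -9.5 73.1] F [ 6.9 -3.  -1.9]
w11: line PCA 5.620  centroid 5.540 r 12.7 len 10.6 wid 4.8  n 2780
```

View pics/w11.png

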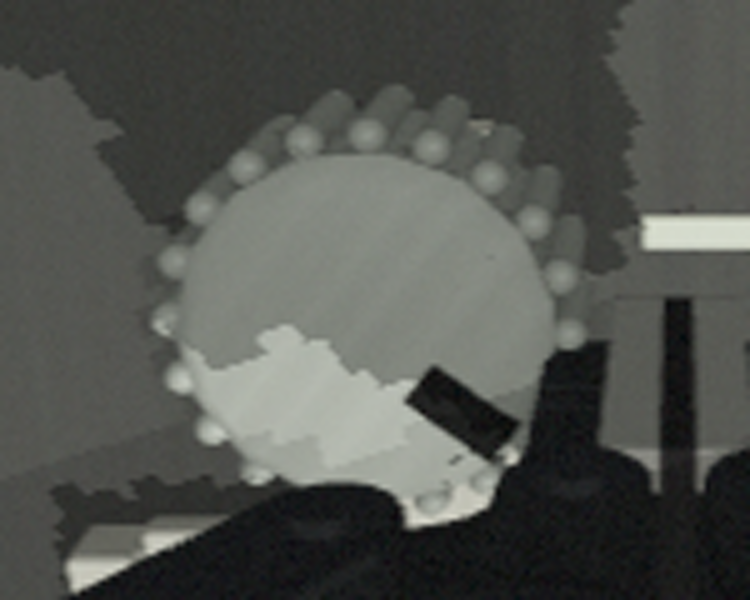

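Run:
```python
from h import *
rows([(26.5,y,73) for y in [-8,-6,-4,-2,-1,0,0,0]])
```

```text
from [31.1 -9.5 73.1] F [ 6.9 -3.  -1.9] t 9.95
[0.0, -0.023, -0.007, -0.003, -0.0, -0.012, -1, 0.0, -0.023, -0.017, -0.003, -0.0, -0.012, -1, 0.0, -0.023, -0.027, -0.003, -0.0, -0.012, -1, 0.0, -0.023, -0.037, -0.003, -0.0, -0.012, -1, 0.0, -0.023, -0.042, -0.003, -0.0, -0.012, -1, 0.0, -0.023, -0.047, -0.003, -0.0, -0.012, -1, 0.0, -0.023, -0.047, -0.003, -0.0, -0.012, -1, 0.0, -0.023, -0.047, -0.003, -0.0, -0.012, -1]
```

apply_moves(
  plan=[0, -0.02, -0.007, 0, 0, 0, -1, 0, -0.02, -0.017, 0, 0, 0, -1, 0, -0.02, -0.027, 0, 0, 0, -1, 0, -0.02, -0.037, 0, 0, 0, -1, 0, -0.02, -0.042, 0, 0, 0, -1, 0, -0.02, -0.047, 0, 0, 0, -1, 0, -0.02, -0.047, 0, 0, 0, -1],
)

```text
t: 10.53
eef_pos: [586.3, 25.2, 75.0]
eef_rot: [1.452, 1.026, -1.433]
force: [4.6, -2.8, 4.4]
opening: 0.2
```

Run:
```python
from h import *
look("w12"); line("w12",12.4)
```

```text
w12 axis at [375 300] pos [29.8  1.9 75. ] F [ 4.8 -2.   7.1]
w12: line PCA 3.521  centroid 5.059 r 10.3 len 36.5 wid 16.0  n 20058
```

View pics/w12.png

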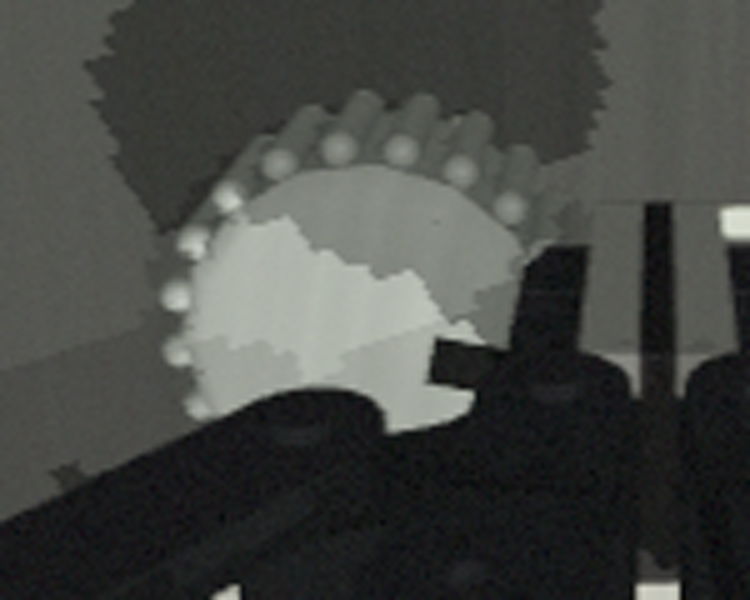

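Run:
```python
from h import *
rows([(38,2,73),(44,0,73),(44,-25,73),(38,-46,73),(10,-47,73),(-6,-46,73),(-6,-44,73),(-6,-42,73)])
```

```text
from [29.8  1.9 75. ] F [ 4.8 -2.   7.1] t 10.58
[0.011, 0.041, -0.001, -0.002, -0.004, -0.019, -1, 0.011, 0.071, 0.009, -0.002, -0.004, -0.019, -1, 0.011, 0.071, 0.134, -0.002, -0.004, -0.019, -1, 0.01, 0.041, 0.239, -0.002, -0.004, -0.019, -1, 0.008, -0.099, 0.245, -0.002, -0.004, -0.019, -1, 0.006, -0.179, 0.24, -0.002, -0.004, -0.019, -1, 0.006, -0.179, 0.23, -0.002, -0.004, -0.019, -1, 0.007, -0.179, 0.22, -0.002, -0.004, -0.019, -1]
```

apply_moves(
  plan=[0, 0.041, 0.001, 0, 0, -0.019, -1, 0.01, 0.071, 0.009, 0, 0, -0.019, -1, 0.01, 0.075, 0.134, 0, 0, -0.019, -1, 0.01, 0.055, 0.239, 0, 0, -0.019, -1, 0.008, -0.08, 0.25, 0, 0, -0.019, -1, 0.006, -0.179, 0.24, 0, 0, -0.019, -1, 0.006, -0.179, 0.23, 0, 0, -0.019, -1, 0.006, -0.179, 0.22, 0, 0, -0.019, -1],
)

```text
t: 11.25
eef_pos: [535.8, -3.0, 71.9]
eef_rot: [1.445, 1.044, -1.444]
force: [0.6, -0.7, -0.3]
opening: 0.2
```

Run:
```python
from h import *
look("w13"); line("w13",12.4)
```

```text
w13 axis at [375 300] pos [ -7.4 -40.2  72.6] F [1.6 0.7 0.4]
w13: line PCA 6.144  centroid 6.019 r 10.0 len 5.9 wid 4.7  n 1830
```

View pics/w13.png

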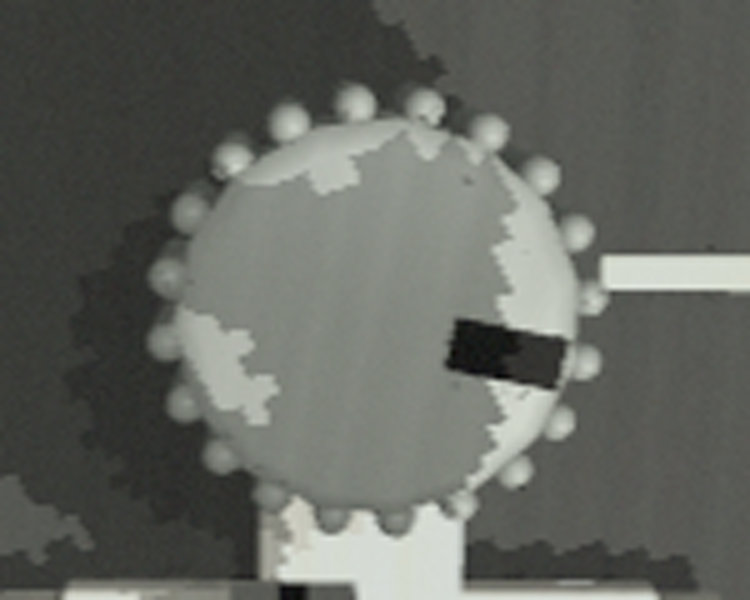

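```bash
sed -i 's/def line(n,th):/def line(n,th,TH=38):/; s/g\[yy,xx\]<38/g[yy,xx]<TH/' h.py
python3 - <<'E'
from h import *
for T in (50,60,70,80,90): line("w13",12.4,T)
for n,t in [("w5",3.8),("w8",8.2)]: line(n,t,60)
# mark direction in each image: bright pixels near expected place at z=50
for n in ["w1","w2","w5","w8","w13"]:
    d=np.load(n+".npz"); c=imaging.get_calibration("wrist"); c["extrinsics"]=d["E"]; g=cv2.cvtColor(d["im"],cv2.COLOR_RGB2GRAY)
    g=cv2.resize(g,None,fx=4,fy=4,interpolation=cv2.INTER_CUBIC)
    p=(proj(c,toW((37,0,50))[None])[0]+.5)*4; M=(g>120).astype(np.uint8); nl,L,S,Cn=cv2.connectedComponentsWithStats(M)
    cand=[i for i in range(1,nl) if S[i,4]>100 and S[i,4]<8000]; i=min(cand,key=lambda i:np.hypot(*(Cn[i]-p)))
    ys,xs=np.nonzero(L==i); P=np.array([ray(c,((a+.5)/4-.5,(b+.5)/4-.5),50)[:2] for a,b in zip(xs,ys)]); m=P.mean(0); wv,V=np.linalg.eigh(np.cov((P-m).T)); v=V[:,1]; v*=np.sign(v[0])
    u=m-SC; cc,ss=np.cos(POSE[2]),np.sin(POSE[2])
    print(n,"mark at unit",[round(cc*u[0]+ss*u[1],1),round(-ss*u[0]+cc*u[1],1)],"dir",round(np.arctan2(v[1],v[0])-POSE[2],3),"len",(np.sqrt(wv*12)).round(1))
E
```

```text
few dark 2
w13: line PCA 6.088  centroid 6.029 r 12.1 len 10.5 wid 4.7  n 3410
w13: line PCA 6.088  centroid 6.029 r 12.1 len 10.6 wid 4.9  n 3554
w13: line PCA 6.089  centroid 6.030 r 12.1 len 10.8 wid 5.0  n 3676
w13: line PCA 6.090  centroid 6.030 r 12.1 len 10.9 wid 5.1  n 3790
w5: line PCA 3.773  centroid 3.797 r 13.2 len 10.9 wid 5.0  n 3750
w8: line PCA 1.960  centroid 2.034 r 12.4 len 10.9 wid 4.9  n 4170
w1 mark at unit [np.float64(36.8), np.float64(-0.4)] dir -0.0 len [ 4.6 18.9]
w2 mark at unit [np.float64(36.8), np.float64(-0.8)] dir 0.003 len [ 4.4 18.8]
w5 mark at unit [np.float64(-19.4), np.float64(2.4)] dir -0.64 len [2.4 2.6]
w8 mark at unit [np.float64(36.9), np.float64(-0.6)] dir -0.001 len [ 4.1 18.8]
w13 mark at unit [np.float64(26.8), np.float64(-39.9)] dir 0.016 len [0.6 4.3]
```

```bash
sed -i 's/^SC=.*/SC=np.array([557.3,32.4]); A,B=7.,11./' h.py
python3 - <<'E'
from h import *
rows([(-5,-37,73),(-5,-32,73),(-5,-31,73),(-5,-30.5,73),(-4,-30.5,73),(-3,-30.5,73),(-2,-30.5,73),(-2,-30.5,73)])
E
```

```text
from [ -7.4 -39.6  72.6] F [1.6 0.7 0.4] t 11.3
[-0.002, 0.012, -0.013, 0.001, -0.006, 0.002, -1, -0.002, 0.012, -0.038, 0.001, -0.006, 0.002, -1, -0.002, 0.012, -0.043, 0.001, -0.006, 0.002, -1, -0.002, 0.012, -0.045, 0.001, -0.006, 0.002, -1, -0.002, 0.017, -0.045, 0.001, -0.006, 0.002, -1, -0.002, 0.022, -0.045, 0.001, -0.006, 0.002, -1, -0.002, 0.027, -0.045, 0.001, -0.006, 0.002, -1, -0.002, 0.027, -0.045, 0.001, -0.006, 0.002, -1]
```

apply_moves(
  plan=[0, 0.012, -0.013, 0, 0, 0, -1, 0, 0.012, -0.038, 0, 0, 0, -1, 0, 0.012, -0.043, 0, 0, 0, -1, 0, 0.012, -0.045, 0, 0, 0, -1, 0, 0.017, -0.045, 0, 0, 0, -1, 0, 0.022, -0.045, 0, 0, 0, -1, 0, 0.027, -0.045, 0, 0, 0, -1, 0, 0.027, -0.045, 0, 0, 0, -1],
)

```text
t: 11.97
eef_pos: [544.9, 1.4, 72.2]
eef_rot: [1.443, 1.041, -1.448]
force: [-3.0, -4.5, 3.2]
opening: -0.2
```

Run:
```python
from h import *
look("w14"); line("w14",12.5,60); line("w14",12.5,80)
```

```text
w14 axis at [375 300] pos [ -1.9 -33.3  72.2] F [-2.1 -5.5  2.5]
w14: line PCA 6.188  centroid 6.173 r 12.1 len 10.6 wid 5.0  n 3551
w14: line PCA 6.186  centroid 6.174 r 12.1 len 10.9 wid 5.3  n 3795
```

View pics/w14.png

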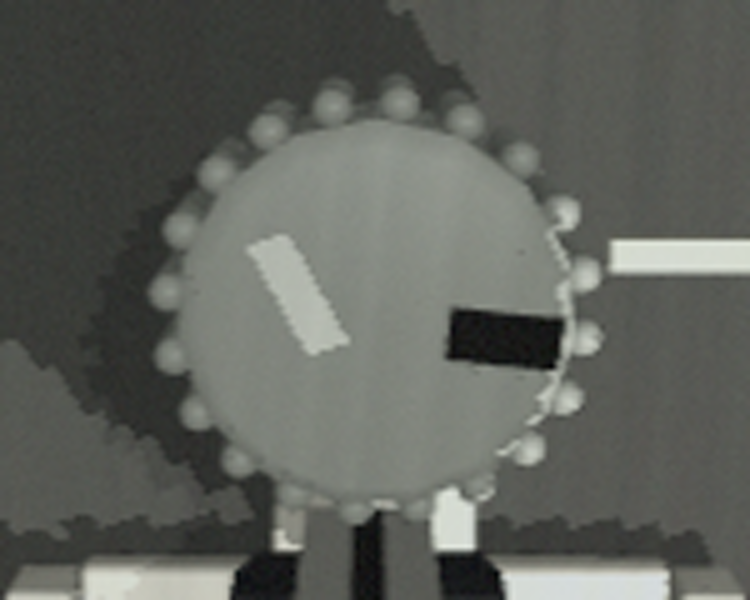

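apply_moves(
  plan=[0, 0.003, -0.014, 0, 0, 0, -1, 0, 0.007, -0.014, 0, 0, 0, -1, 0, 0.011, -0.014, 0, 0, 0, -1, 0, 0.011, -0.014, 0, 0, 0, -1],
)

```text
t: 12.35
eef_pos: [547.2, 0.5, 71.9]
eef_rot: [1.44, 1.039, -1.454]
force: [-2.7, -5.3, 2.8]
opening: 0.1
```

Run:
```python
from h import *
look("w15"); line("w15",12.5,60); line("w15",12.5,80)
```

```text
w15 axis at [375 300] pos [  0.6 -33.4  71.9] F [-1.9 -4.6  3.2]
w15: line PCA 6.275  centroid 6.273 r 12.2 len 10.7 wid 5.1  n 3662
w15: line PCA 6.275  centroid 6.274 r 12.2 len 11.0 wid 5.3  n 3911
```

apply_moves(
  plan=[0, 0, 0.02, 0, 0, 0, -1, 0, 0, 0.06, 0, 0, 0, -1, 0, 0, 0.06, 0, 0, 0, -1],
)

```text
t: 12.65
eef_pos: [543.6, -12.4, 71.7]
eef_rot: [1.441, 1.037, -1.455]
force: [-0.8, -1.2, 0.3]
opening: 0.1
```

Run:
```python
from h import *
look("w16"); line("w16",12.5,60); line("w16",12.5,80)
d=np.load("w16.npz"); cv2.imwrite("pics/w16f.png",cv2.resize(d["im"][:,:,::-1],(800,500)))
```

```text
w16 axis at [375 300] pos [  1.1 -46.   71.8] F [-0.5 -0.5 -0.7]
w16: line PCA 0.004  centroid 6.279 r 12.1 len 10.7 wid 4.9  n 3833
w16: line PCA 0.006  centroid 6.279 r 12.2 len 11.0 wid 5.2  n 4144
```

View pics/w16f.png

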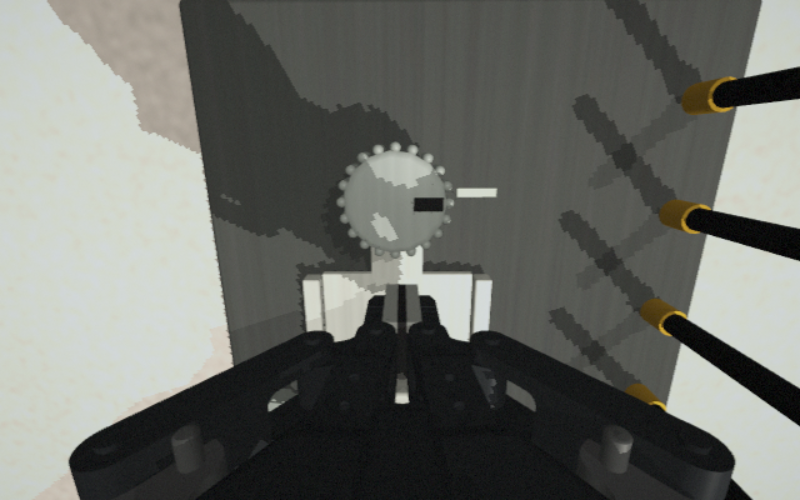

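View pics/w16.png

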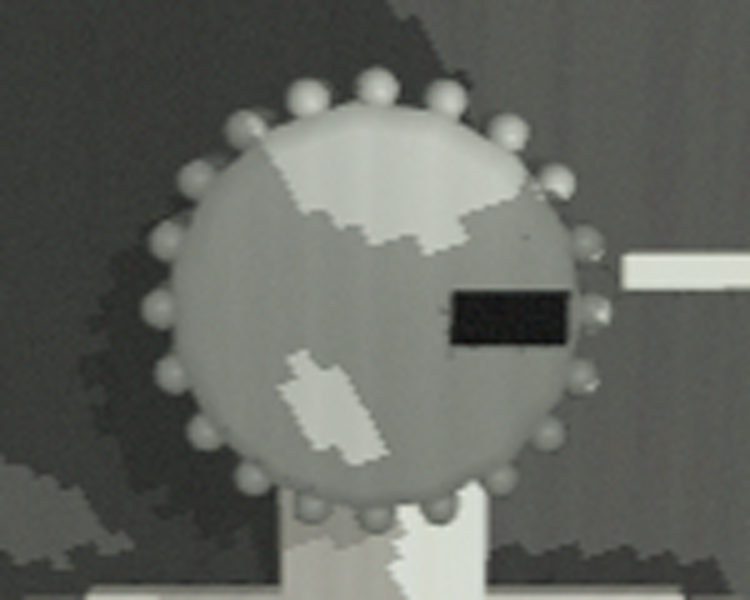

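The screw is on the mark: 0.004 rad by line direction, 6.279 by centroid. Now the shutter.

Run:
```python
from h import *
rows([(0,-62,70),(0,-66,63),(0,-66,63),(0,-72,63),(0,-79,63),(0,-86,63),(0,-94,63),(0,-102,63)])
```

```text
from [  1.1 -46.   71.8] F [-0.5 -0.5 -0.7] t 12.7
[0.009, -0.005, 0.08, -0.006, 0.006, 0.008, -1, 0.044, -0.005, 0.1, -0.006, 0.006, 0.008, -1, 0.044, -0.005, 0.1, -0.006, 0.006, 0.008, -1, 0.045, -0.005, 0.13, -0.006, 0.006, 0.008, -1, 0.045, -0.004, 0.165, -0.006, 0.006, 0.008, -1, 0.045, -0.004, 0.2, -0.006, 0.006, 0.008, -1, 0.045, -0.004, 0.24, -0.006, 0.006, 0.008, -1, 0.045, -0.004, 0.28, -0.006, 0.006, 0.008, -1]
```

apply_moves(
  plan=[0.009, -0.005, 0.08, -0.006, 0.006, 0.008, -1, 0.044, -0.005, 0.1, -0.006, 0.006, 0.008, -1, 0.044, -0.005, 0.1, -0.006, 0.006, 0.008, -1, 0.045, -0.005, 0.13, -0.006, 0.006, 0.008, -1, 0.045, -0.004, 0.165, -0.006, 0.006, 0.008, -1, 0.045, -0.004, 0.2, -0.006, 0.006, 0.008, -1, 0.045, -0.004, 0.24, -0.006, 0.006, 0.008, -1, 0.045, -0.004, 0.28, -0.006, 0.006, 0.008, -1],
)

```text
t: 13.37
eef_pos: [525.0, -63.9, 63.1]
eef_rot: [1.445, 1.039, -1.442]
force: [1.7, 2.6, -1.5]
opening: 0.1
```

Run:
```python
from h import *
rows([(0,y,63) for y in [-109,-117,-125,-132,-138,-143,-146,-146]])
```

```text
from [ 1.000e-01 -1.016e+02  6.310e+01] F [ 0.8  3.  -1.5] t 13.37
[0.001, -0.001, 0.037, 0.002, -0.002, -0.001, -1, 0.001, -0.001, 0.077, 0.002, -0.002, -0.001, -1, 0.001, -0.001, 0.117, 0.002, -0.002, -0.001, -1, 0.0, -0.001, 0.152, 0.002, -0.002, -0.001, -1, 0.0, -0.001, 0.182, 0.002, -0.002, -0.001, -1, 0.0, -0.001, 0.207, 0.002, -0.002, -0.001, -1, 0.0, -0.001, 0.222, 0.002, -0.002, -0.001, -1, 0.0, -0.001, 0.222, 0.002, -0.002, -0.001, -1]
```

The shutter is moving with about 3 N on the finger. I'll push on to the stop.

apply_moves(
  plan=[0, 0, 0.037, 0, 0, 0, -1, 0, 0, 0.077, 0, 0, 0, -1, 0, 0, 0.117, 0, 0, 0, -1, 0, 0, 0.152, 0, 0, 0, -1, 0, 0, 0.182, 0, 0, 0, -1, 0, 0, 0.207, 0, 0, 0, -1, 0, 0, 0.222, 0, 0, 0, -1, 0, 0, 0.225, 0, 0, 0, -1],
)

```text
t: 14.03
eef_pos: [512.2, -101.9, 63.2]
eef_rot: [1.45, 1.043, -1.435]
force: [3.2, 8.4, -1.7]
opening: 0.4
```

Run:
```python
from h import *
s=ctrl.observe(); print(upos(s).round(1),forceU(s))
```

```text
[   0.  -141.7   63.2] [ 0.4  8.9 -1.7]
```

apply_moves(
  plan=[0, 0, 0.03, 0, 0, 0, -1, 0, 0, 0.035, 0, 0, 0, -1, 0, 0, 0.035, 0, 0, 0, -1],
)

```text
t: 14.28
eef_pos: [512.1, -101.9, 63.4]
eef_rot: [1.455, 1.05, -1.426]
force: [4.0, 11.1, -4.5]
opening: -0.1
```

Run:
```python
from h import *
s=ctrl.observe(); print(upos(s).round(1),forceU(s))
```

```text
[   0.  -141.7   63.4] [ 0.2 11.8 -4.5]
```

It is firmly at the end stop: there is no more travel while the force rises. Now I withdraw.

apply_moves(
  plan=[0, 0, -0.03, 0, 0, -0.015, -1, 0, 0, -0.08, 0, 0, -0.015, -1, 0, 0, -0.1, 0, 0, -0.015, -1, -0.1, 0, -0.1, 0, 0, -0.015, -1, -0.3, 0, -0.1, 0, 0, -0.015, -1, -0.5, 0, -0.1, 0, 0, -0.015, -1, -0.65, 0, -0.1, 0, 0, -0.015, -1, -0.65, 0, -0.1, 0, 0, -0.015, -1],
)

```text
t: 14.95
eef_pos: [522.3, -86.5, 201.4]
eef_rot: [1.457, 1.047, -1.425]
force: [1.1, 0.1, 1.2]
opening: 0.1
```

Run:
```python
from h import *
look("w17"); line("w17",12.5,60); line("w17",12.5,80)
d=np.load("w17.npz"); cv2.imwrite("pics/w17f.png",cv2.resize(d["im"][:,:,::-1],(800,500)))
```

```text
w17 axis at [375 265] pos [   2.9 -124.4  198.2] F [ 0.4 -0.2 -0.7]
w17: line PCA 6.276  centroid 0.029 r 12.0 len 9.7 wid 4.7  n 1114
w17: line PCA 0.005  centroid 0.028 r 12.1 len 10.2 wid 5.0  n 1230
```

View pics/w17f.png

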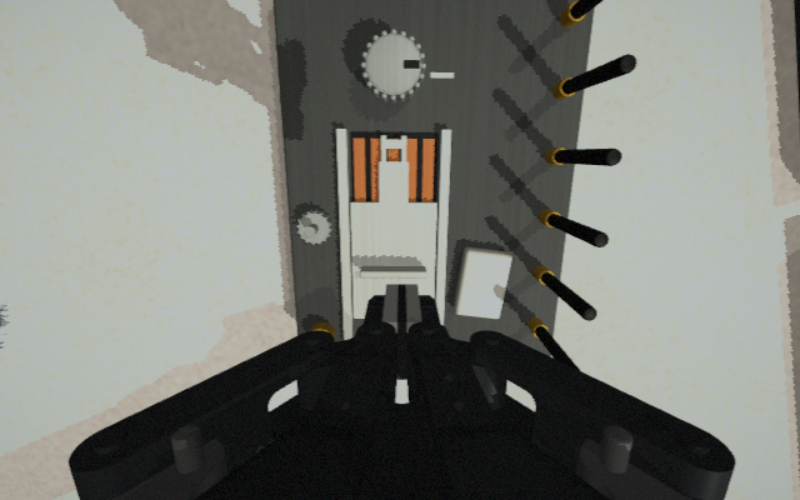

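The card bay is open: the orange cards show at (390,170) and the lip is at (395,268). The screw line is still at the mark. The card case at (484,283) and the spare screw at (314,228) are still standing where they were. I'll hand in.

Run:
```python
from h import *
im=imaging.snapshot("side"); cv2.imwrite("pics/s_end.png",im[:,:,::-1])
for t,n in [("card_case","side"),("spare_screw","side"),("lip","side")]: print(t,[(np.round(d["location"],1).tolist(),round(d["score"],2)) for d in models.spot_in(t,n)][:1])
print(toW((0,-155,65)))
print(ctrl.finish_job(), ctrl.observe()["t"])
```

```text
card_case [([574.6, -146.1, 63.7], 0.58)]
spare_screw [([458.2, -54.6, 63.7], 0.68)]
lip [([517.0, -99.5, 59.3], 0.79)]
[ 507.88058731 -114.51059066   65.        ]
the job is handed in; nothing more can be done
the job is handed in; nothing more can be done
```

The card bay is open and the job is handed in. I rolled the shut fingertip along the knurled rim in several anticlockwise strokes until the line came to the mark for the second time. I tracked the angle in the wrist camera from 0.31 rad to about 12.57 rad. Then I pushed the shutter by its lip to its end stop and lifted the fingers clear.

**Last checks:**
- **Screw:** after the push, the line's direction was within about 0.01 rad of the mark. Its centroid read about 0.03 rad, in a smaller, more distant view.
- **Shutter:** the travel was about 60 mm. It held still at the end stop while the push rose from 9 to 12 N, and the wrist picture shows the bay open.
- **Loose things on the deck:** the network placed the card case within 0.5 mm of where it was. It placed the spare screw about 4 mm off, which is within its error, and the screw looks undisturbed in the picture.
- **Other loose things:** I did not check the items on the table again. The arm stayed well clear of them.
- **Disagreement:** the network put the lip 17 to 18 mm from its expected place at the stop. It was already about that far off in the first pictures, so I relied on the contact at the stop and on the picture.

The last logged time before hand-in was 14.95 s of the 51 s allowed. The largest force I saw on the tool was about 13 N.

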